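# Pop open the green slide cassette with the release pin

### The arm

A 7-joint arm with a two-finger parallel gripper is mounted at the origin on the work surface. World frame = base frame: x ahead of the robot, y to its left, z up, the work surface at z = 0. Lengths are in mm, angles in rad, forces in N, time in s.
With the tool pointing down it reaches from about 400 to 875 mm from the base axis. Payload 4.4 kg.
Tool frame: the origin (TCP) lies on the centre line of the jaws, within the pads' length; the fingertips stand 14 mm ahead of it and the grasp point (between the pads) lies 5 mm behind it; z points along the fingers, x is the direction in which the jaws open and shut, and the axes are right-handed (so a half turn about z gives the same grasp; the last joint's range is limited). The gripper opens to 85 mm and grips with 20 to 120 N. Pads are 22 mm wide; open, the fingers measure 114 mm over their backs; the gripper's body (76 mm by 85 mm) begins 54 mm behind the grasp point. The pads swing forward as they close: fully open they stand 13 mm farther back than shut.
Start: joints at [-1.274, 0.628, 0.038, 1.517, -0.027, 0.996, -0.02], TCP at [230.658, 607.713, 222.513] pointing down, gripper open.
Joint ranges: [-3.06, 3.06], [-0.37, 2.12], [-1.25, 1.32], [0.18, 2.47], [-1.1, 4.24], [0.23, 1.98], [-2.94, 2.94]. Speed limits (rad/s): [2.57, 2.57, 3.14, 3.14, 3.14, 3.14, 3.14].

### API

Orientations are given as [roll, pitch, yaw] about the fixed x, y, z axes, in that order (R = Rz(yaw) Ry(pitch) Rx(roll)).
In Python, from cell import ctrl gives the robot as it stands.
- The arm moves only by the tool send_rows, never from a script. Its argument "commands" is a list of rows, each a list of 5 numbers: the finger opening in mm, from 0 to 85.4, then the shift along the tool's x, y, z in mm, then the turn about the tool's z in degrees. In form: [[grip, x, y, z, roll], ...]. A call has 1 to 5 rows; each row is the pose to reach, as a shift and turn from the pose measured when the call began, along the tool's axes at that moment; what a row does not reach only later rows make up. A row lasts 1/10 s, in which the tool goes at most 50 mm and 8.59 degrees, less where a joint would pass 70% of its speed; a pose out of reach is approached as far as the arm can. A call with a gripper value outside its range is refused whole. The fingers move at their own pace and stop on an object; the grip force is fixed at half the most. Time passes only in rows, so rows that repeat a pose let the fingers close. It gives the time, the measured TCP pose, the force and the opening at its end, in the units of the state.
- ctrl.read_state(): the state, without advancing time (a new reading comes with each control period).
- ctrl.get_image(name): name is "scene" or "top" or "wrist"; returns the picture (400x640x3 uint8, red, green, blue); there is no depth.
- ctrl.camera_params(name): a dict with "fx", "fy", "cx", "cy" (pixels), "k1" (the pictures are not rectified: a ray, as slopes to the right and down, at radius r is drawn at 1 + k1 r^2 times it, then the intrinsics apply), "cam_to_world" (4x4, takes a point from camera to world coordinates). Camera axes: x right, y down, z forward; pixel columns grow to the right and rows downward; lengths in mm; the calibration is good to about 2 mm. A picture is of the moment at which its call begins: read the wrist's pose just before it. camera_params takes no time and is no camera call; for the wrist camera it gives the pose at the moment of the call.
- ctrl.finish_job(): hands the job in, once; it reports no verdict.
The state is a dict: "clock": time; "qpos": joint angles; "qd": joint speeds; "tau": joint torques, N m; "eef_pos": TCP position; "tool_rot": TCP orientation; "force": force on the tool from outside, world axes, zero at the start; "torque": the same for the moment, N m; "width": finger opening in mm.
Only numpy, scipy, OpenCV 4.12 (cv2) and the standard library are available. Lean on these libraries where they do the work, as an engineer would, in place of code of your own. Each camera call takes 0.05 s, during which the arm holds its last target.

### The job

The tray of the slide cassette with green markings is locked by a spring latch hidden under the round hole in its top. Take the blue-handled release pin from its stand, push its rod straight down through the green-ringed hole until the tray springs out, then hang the pin back upright in its stand and let go. Leave the orange cassette's tray shut.

Things in the scene. Friction and masses are not known exactly. Their poses are not given: they have to be found in the camera images.
- pin_grip (a point): Middle of the pin's upright blue handle (22 mm across, 52 high); z up. Pin: 70 g, loose. Steel collar 44 mm across, 4 thick, underside 30 mm below this point; under it an 8 mm rod, tip 90 mm below this point. At first it hangs by the collar on its fixed stand (70x70 mm, 80 high), rod in a 26 mm square hole, this point 110 mm above the bench. It goes back to this same place.
- green_hole (a point): Centre of the green-ringed hole, 26 mm across, in the top (95 mm above bench) of the fixed white cassette (160x110 mm, green bands); z up, x the way the tray comes out, +30 mm in x is mid-box. Latch plate 35 mm down the hole. Rod tip 45 mm below the top frees the tray (4 N); at 60 mm the collar meets the top (7 N). The latch springs back, the tray stays out.
- green_tray (a joint): How far the green cassette's tray stands out, in m: 0 shut and latched (0.001 is shut too), 0.055 fully out. Once freed, its own 2 N spring drives it out in under a second.
- orange_tray (a joint): The same for the cassette with orange ring and bands (same shape and latch), on the other side of the pin stand: 0 is shut, where it must stay.

How it is judged:
By the outcome, as a careful person would: the job done as asked, in the order asked, and still so for the second after the job is handed in, with the robot touching nothing.
It also fails if it takes over 45 s, if anything falls off the work surface, if the arm or the gripper's body presses on something with over 40 N, if the wrist force passes 120 N, or if a joint passes its speed limit or range.

## Working session

There is one attempt and no reset: what is moved stays moved. The work goes in short steps, Python scripts to look and compute and a tool call to move; the robot and the scene stay as the last step left them, time stands still between calls to the robot, and variables do not carry over. Pictures are saved under pics/ and viewed, and the job is handed in when it is done.

Besides the shell and the picture viewer there is one more tool, called after "Emit:" as a command line: name --pt "numbers of a row" for each row, then --argument value for the rest. send_rows: Moves the arm, as the interface text tells. Its arguments: {"type":"object","properties":{"commands":{"type":"array"}},"required":["commands"]}

```bash
mkdir -p pics; cat > h.py <<'E'
import numpy as np, cv2
from cell import ctrl
def snap(n,f):
    im=np.array(ctrl.get_image(n)); cv2.imwrite('pics/'+f,im[:,:,::-1]); return im
def ray(p,u,v):
    xd=(u-p['cx'])/p['fx']; yd=(v-p['cy'])/p['fy']; x,y=xd,yd
    for _ in range(30):
        s=1+p['k1']*(x*x+y*y); x,y=xd/s,yd/s
    T=np.array(p['cam_to_world']); d=T[:3,:3]@np.array([x,y,1]); return T[:3,3],d
def plane(p,u,v,z):
    o,d=ray(p,u,v); return o+d*(z-o[2])/d[2]
E
python3 - <<'E'
from h import *
s=ctrl.read_state(); print({k:np.round(s[k],3) for k in s})
for n in('scene','top','wrist'):
    p=ctrl.camera_params(n); print(n,{k:np.round(p[k],3).tolist() for k in p}); snap(n,n+'0.png')
E
```

```text
{'clock': np.float64(0.0), 'qpos': array([-1.274,  0.629,  0.038,  1.518, -0.027,  0.996, -0.02 ]), 'qd': array([ 0.   , -0.   , -0.001,  0.001,  0.   , -0.002,  0.002]), 'tau': array([-0.0000e+00, -5.6339e+01,  1.2260e+00, -1.9345e+01,  1.1000e-02,
        1.0000e-02, -0.0000e+00]), 'eef_pos': array([230.412, 607.101, 221.593]), 'tool_rot': array([3.142e+00, 2.000e-03, 1.208e+00]), 'force': array([ 0.582, -0.509, -0.553]), 'torque': array([-0.004, -0.011,  0.032]), 'width': np.float64(85.471)}
scene {'fx': 393.727, 'fy': 393.727, 'cx': 320.246, 'cy': 198.615, 'k1': -0.052, 'cam_to_world': [[0.251, 0.58, -0.775, 1086.226], [0.968, -0.161, 0.193, -134.797], [-0.013, -0.798, -0.602, 513.554], [0.0, 0.0, 0.0, 1.0]]}
top {'fx': 502.572, 'fy': 502.572, 'cx': 310.773, 'cy': 202.292, 'k1': -0.031, 'cam_to_world': [[0.094, -0.975, 0.203, 344.252], [-0.996, -0.091, 0.023, -23.122], [-0.004, -0.204, -0.979, 1131.665], [0.0, 0.0, 0.0, 1.0]]}
wrist {'fx': 306.976, 'fy': 306.976, 'cx': 317.773, 'cy': 197.437, 'k1': -0.015, 'cam_to_world': [[0.355, 0.886, 0.297, 153.408], [0.935, -0.336, -0.113, 636.669], [-0.001, 0.318, -0.948, 372.152], [0.0, 0.0, 0.0, 1.0]]}
```

View pics/scene0.png

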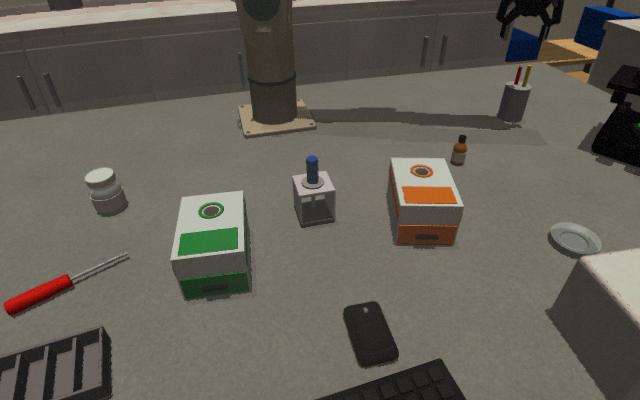

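View pics/top0.png

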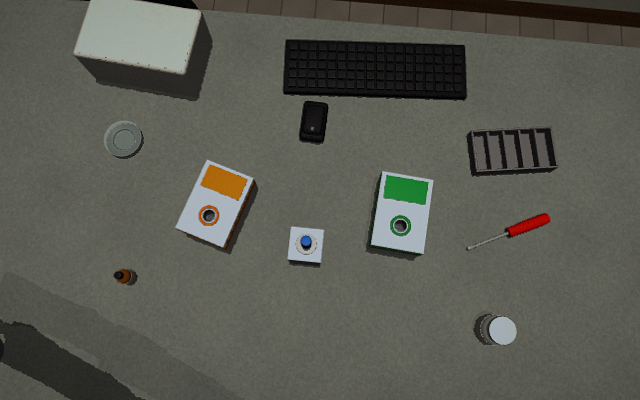

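View pics/wrist0.png

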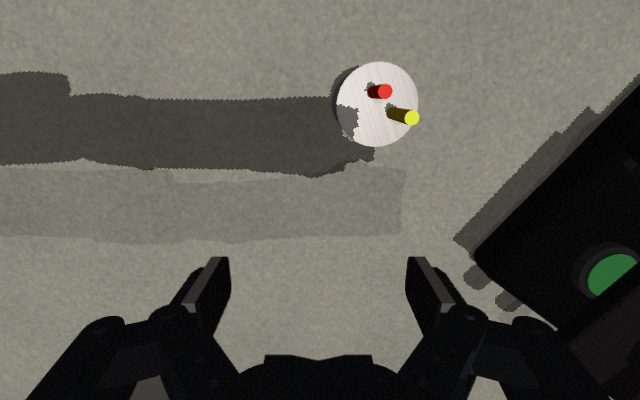

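The top view has the pin at about (306,242), the green ring at (400,226) and the orange ring at (208,216). In the scene view they are at (312,170), (211,210) and (422,171). The wrist view shows only the pen cup. Next I'll measure these.

```bash
cat > m.py <<'E'
from h import *
def comps(im,lo,hi,mn=20):
    h=cv2.cvtColor(im,cv2.COLOR_RGB2HSV); m=cv2.inRange(h,lo,hi)
    cs,hier=cv2.findContours(m,cv2.RETR_CCOMP,cv2.CHAIN_APPROX_NONE)
    return [(c,hier[0][i]) for i,c in enumerate(cs) if cv2.contourArea(c)>mn]
if __name__=='__main__':
  for n in('top','scene'):
    im=cv2.imread(f'pics/{n}0.png')[:,:,::-1].copy(); p=ctrl.camera_params(n)
    for nm,lo,hi,z in(('green',(45,120,40),(80,255,255),95),('orange',(8,150,100),(20,255,255),95),('blue',(105,120,50),(125,255,255),136)):
      for c,h in comps(im,lo,hi):
        (u,v),wh,a=cv2.minAreaRect(c); 
        e=cv2.fitEllipse(c)
        print(n,nm,'hole' if h[3]>=0 else 'outer',cv2.contourArea(c),np.round((u,v),1),np.round(wh,1),'ell',np.round(e[0],1),plane(p,*e[0],z).round(1))
        if cv2.contourArea(c)>400:
          q=cv2.boxPoints(((u,v),wh,a)); print('   corners',[plane(p,*k,z)[:2].round(1).tolist() for k in q])
E
python3 m.py
```

```text
top green outer 287.5 [400.5 225.5] [19. 19.] ell [400.4 225.2] [ 528.2 -189.7   95. ]
top green hole 215.5 [400.3 225.3] [16.3 15.6] ell [400.3 225.2] [ 528.2 -189.5   95. ]
top green outer 879.0 [405.7 189.4] [42.6 22.4] ell [405.6 189.4] [ 605.9 -196.1   95. ]
   corners [[585.0, -149.2], [633.8, -153.9], [626.8, -243.9], [578.2, -238.4]]
top orange outer 281.5 [208.5 215. ] [18. 19.] ell [208.4 215. ] [512.  212.7  95. ]
top orange hole 218.0 [208.5 215. ] [16.3 16.3] ell [208.4 215. ] [512.2 212.7  95. ]
top orange outer 872.0 [223.7 181.7] [41.2 23. ] ell [223.8 181.9] [586.3 189.7  95. ]
   corners [[575.4, 238.9], [624.0, 227.1], [597.9, 141.1], [550.0, 153.5]]
top blue outer 73.0 [305.5 240.5] [9. 9.] ell [305.5 240.5] [472.4   3.4 136. ]
scene green outer 22.5 [201.2 279.2] [ 5.3 42.3] ell [199.  279.2] [ 683.9 -212.    95. ]
scene green outer 1115.0 [207.  240.9] [20.6 60.7] ell [207.7 240.9] [ 606.6 -197.6   95. ]
   corners [[577.4, -247.3], [584.9, -151.9], [634.0, -152.3], [626.2, -242.1]]
scene green outer 250.0 [211. 210.] [14. 24.] ell [210.6 210. ] [ 528.4 -190.3   95. ]
scene green hole 207.0 [210.5 209.5] [21. 13.] ell [210.6 209.7] [ 527.7 -190.4   95. ]
scene orange outer 755.5 [429. 195.] [16. 54.] ell [429.5 194.8] [588.5 190.2  95. ]
   corners [[553.2, 152.7], [579.7, 248.4], [622.7, 223.6], [597.6, 133.0]]
scene orange outer 182.0 [421.5 170.5] [11. 21.] ell [421.3 170.6] [512.4 211.6  95. ]
scene orange hole 135.5 [421.5 170.5] [19.  9.] ell [421.3 170.5] [511.9 211.9  95. ]
scene orange outer 33.0 [460.1 145.7] [10.2  4.6] ell [460.6 145.6] [444.9 337.6  95. ]
scene blue outer 37.5 [311.5 158.5] [5. 9.] ell [311.5 158.4] [476.6   1.4 136. ]
scene blue outer 178.0 [524.  34.] [12. 26.] ell [519.9  35.3] [-162.3  935.7  136. ]
scene blue outer 216.5 [612.4  11.3] [53.7  6.7] ell [612.7  11.4] [-442.6 1669.9  136. ]
```

Emit:
send_rows --pt "85 -35 33 0 5" --pt "85 -70 65 0 10" --pt "85 -105 97 0 15" --pt "85 -140 129 0 20" --pt "85 -175 161 0 25"

```text
clock: 0.65
eef_pos: [319.3, 384.6, 222.0]
tool_rot: [3.141, 0.001, 0.768]
force: [0.7, 0.5, -0.4]
width: 85.1
```

```bash
cat >> h.py <<'E'
def go(x,y,z,yaw=None):
    from scipy.spatial.transform import Rotation as R
    s=ctrl.read_state(); Rm=R.from_euler('xyz',s['tool_rot']).as_matrix()
    d=Rm.T@(np.array([x,y,z])-s['eef_pos'])
    print('t',s['clock'],'pos',np.round(s['eef_pos'],1),'rot',np.round(s['tool_rot'],4),'w',round(float(s['width']),1),'F',np.round(s['force'],1))
    print('shift',d.round(1), 'roll', None if yaw is None else round(np.degrees(s['tool_rot'][2]-yaw),1))
E
python3 -c "
from h import *
go(473,2.5,220,0)"
```

```text
t 0.65 pos [319.3 384.6 222. ] rot [3.1409e+00 1.3000e-03 7.6820e-01] w 85.1 F [ 0.7  0.5 -0.4]
shift [-154.9  381.6    2.5] roll 44.0
```

Emit:
send_rows --pt "85 -18 44 0 5" --pt "85 -36 88 0 10" --pt "85 -54 133 0 15" --pt "85 -72 177 0 20" --pt "85 -89 220 0 25"

```text
clock: 1.15
eef_pos: [408.4, 162.6, 222.4]
tool_rot: [3.14, 0.001, 0.328]
force: [1.2, 0.4, 0.1]
width: 84.7
```

```bash
python3 -c "
from h import *
go(473,2.5,220,0)"
```

```text
t 1.15 pos [408.4 162.6 222.4] rot [3.1405e+00 7.0000e-04 3.2840e-01] w 84.7 F [1.2 0.4 0.1]
shift [  9.5 172.4   2.6] roll 18.8
```

Emit:
send_rows --pt "85 2 43 0 5" --pt "85 5 86 0 10" --pt "85 7 129 0 15" --pt "85 9.5 172 0 18.8" --pt "85 9.5 172 0 18.8"

```text
clock: 1.65
eef_pos: [474.8, -3.7, 223.0]
tool_rot: [3.136, -0.003, -0.01]
force: [-0.8, 0.4, 0.8]
width: 84.8
```

```bash
python3 -c "
from h import *
go(473,2.5,220,0)
snap('wrist','w1.png')
go(473,2.5,220,0)"
```

```text
t 1.65 pos [474.8  -3.7 223. ] rot [ 3.1365e+00 -2.7000e-03 -1.0400e-02] w 84.8 F [-0.8  0.4  0.8]
shift [-1.9 -6.2  3. ] roll -0.6
t 1.7 pos [ 4.735e+02 -3.000e-01  2.226e+02] rot [ 3.1389e+00 -3.0000e-04 -5.8000e-03] w 85.2 F [-0.3  1.  -0.5]
shift [-0.5 -2.8  2.6] roll -0.3
```

View pics/w1.png

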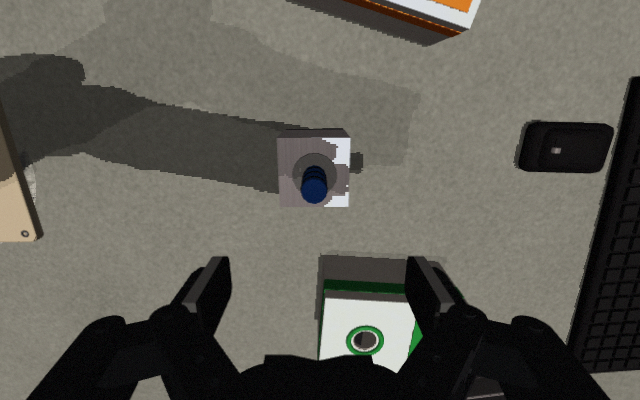

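The wrist view shows the blue handle at about (314,185), the collar around it at (314,174), and the green hole at (365,341). I'll measure again now that the arm has settled.

```bash
cat > w.py <<'E'
from m import *
import sys
f=sys.argv[1]
p=ctrl.camera_params('wrist'); im=snap('wrist',f)
for nm,lo,hi,z in(('green',(45,100,40),(80,255,255),95),('blue',(105,120,30),(125,255,255),136)):
  for c,h in comps(im,lo,hi,60):
    if len(c)<5: continue
    e=cv2.fitEllipse(c); print(nm,h[3]>=0,cv2.contourArea(c),np.round(e[0],1),np.round(e[1],1),plane(p,*e[0],z).round(1),'bbox',cv2.boundingRect(c))
g=cv2.resize(im[120:220,250:380],None,fx=5,fy=5,interpolation=cv2.INTER_CUBIC); cv2.imwrite('pics/z'+f,g[:,:,::-1])
E
python3 w.py w2.png
```

```text
green False 261.0 [365.4 343.7] [26.6 34.6] [ 526.3 -188.2   95. ] bbox (347, 329, 38, 29)
green False 135.0 [416.7 336.7] [ 8.1 30.2] [ 584.  -178.8   95. ] bbox (410, 323, 13, 31)
blue False 488.5 [315.5 194.4] [24.9 25.1] [471.1   4.9 136. ] bbox (303, 182, 26, 26)
```

View pics/zw2.png

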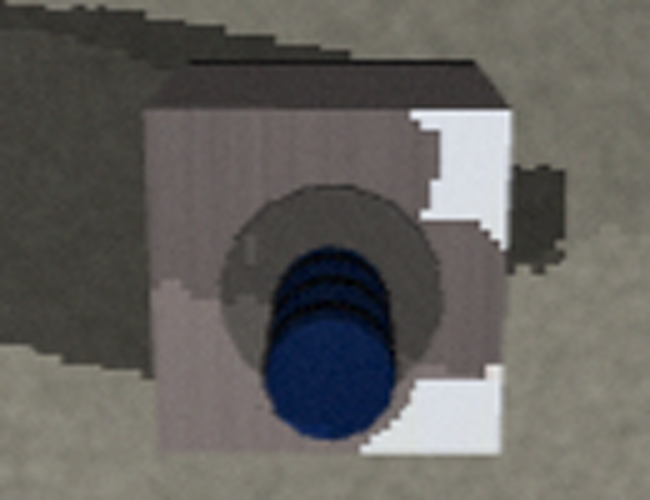

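```bash
python3 -c "
from h import *
p=ctrl.camera_params('wrist')
f=lambda a,b,z:print(plane(p,250+a/5-.4,120+b/5-.4,z).round(1))
f(330.5,377,136);f(331,293,84)
for q in((145,108),(512,108),(500,453),(157,455)):f(*q,80)
t=ctrl.camera_params('top');s=ctrl.camera_params('scene')
# two-view triangulation of green ring top+scene
for a,b in(((400.3,225.2),(210.6,209.9)),):
  o1,d1=ray(t,*a);o2,d2=ray(s,*b);k=np.linalg.lstsq(np.c_[d1,-d2],o2-o1,rcond=None)[0];print(o1+d1*k[0],o2+d2*k[1])
go(472,3.5,220,0)"
```

```text
[470.3   6.9 136. ]
[470.1   7.1  84. ]
[434.9  42.4  80. ]
[504.5  42.2  80. ]
[504.4 -27.7  80. ]
[434.4 -28.   80. ]
[ 528.18240847 -189.49527763   94.86773413] [ 528.16629303 -190.37476079   95.00600465]
t 1.75 pos [472.7   2.1 222.4] rot [ 3.1403e+00  1.0000e-03 -2.0000e-03] w 85.0 F [-1.   0.5 -0.4]
shift [-0.7 -1.4  2.4] roll -0.1
```

```bash
python3 -c "
import time
from h import *
for i in range(2):
  go(472,3.5,220,0)
  p=ctrl.camera_params('wrist'); im=snap('wrist','w3.png')
np.save('p3.npy',np.array(p['cam_to_world']))
g=cv2.resize(im[120:220,250:380],None,fx=5,fy=5,interpolation=cv2.INTER_CUBIC); cv2.imwrite('pics/zw3.png',g[:,:,::-1])
g=cv2.resize(cv2.imread('pics/top0.png')[200:290,260:350],None,fx=6,fy=6,interpolation=cv2.INTER_CUBIC); cv2.imwrite('pics/zt.png',g)
"
```

```text
t 1.75 pos [472.7   2.1 222.4] rot [ 3.1403e+00  1.0000e-03 -2.0000e-03] w 85.0 F [-1.   0.5 -0.4]
shift [-0.7 -1.4  2.4] roll -0.1
t 1.8 pos [472.4   3.4 222.3] rot [3.1409e+00 1.4000e-03 7.0000e-04] w 85.2 F [-0.5  0.4 -0.8]
shift [-0.4 -0.1  2.3] roll 0.0
```

View pics/zw3.png

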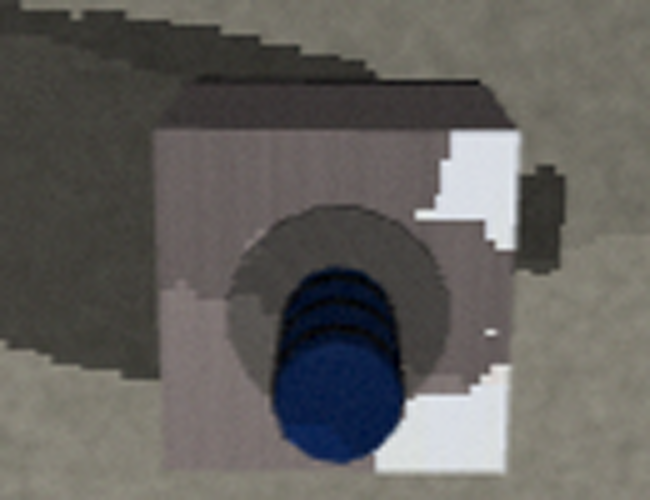

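View pics/zt.png

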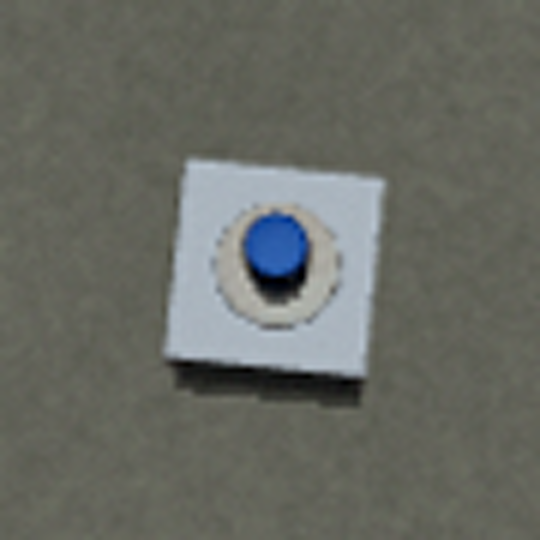

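```bash
python3 -c "
from h import *
p=ctrl.camera_params('wrist');p['cam_to_world']=np.load('p3.npy')
t=ctrl.camera_params('top')
f=lambda a,b,z:plane(p,250+a/5-.4,120+b/5-.4,z)
g=lambda a,b,z:plane(t,260+a/6-.4,200+b/6-.4,z)
print('w',f(339,398,136),f(339,314,84),np.mean([f(*q,80) for q in((154,129),(521,129),(507,472),(165,472))],0))
print('t',g(276,245,136),g(278,266,84),np.mean([g(*q,80) for q in((187,158),(386,180),(362,378),(166,357))],0))
go(471.5,4.5,105,0)
"
```

```text
w [471.29175732   4.75280982 136.        ] [471.19826431   4.34668957  84.        ] [470.73781478   4.71423757  80.        ]
t [472.58651044   3.23922751 136.        ] [472.01595428   3.21181797  84.        ] [471.85068005   4.22183142  80.        ]
t 1.85 pos [472.3   4.1 222.3] rot [3.1412e+00 1.4000e-03 2.2000e-03] w 85.3 F [-0.8 -0.4  0.6]
shift [ -0.6  -0.4 117.3] roll 0.1
```

Emit:
send_rows --pt "85 -0.7 0 30 0" --pt "85 -0.7 0 65 0" --pt "85 -0.7 0 100 0" --pt "85 -0.7 0 116 0" --pt "85 -0.7 0 116 0"

```text
clock: 2.35
eef_pos: [469.2, 5.9, 104.4]
tool_rot: [-3.141, 0.007, 0.005]
force: [0.1, -0.4, 0.2]
width: 84.9
```

```bash
python3 -c "
from h import *
go(471.5,4,106,0)
snap('wrist','w4.png')
snap('scene','s4.png')
go(471.5,4,106,0)"
```

```text
t 2.35 pos [469.2   5.9 104.4] rot [-3.1414  0.0068  0.0053] w 84.9 F [ 0.1 -0.4  0.2]
shift [ 2.3  1.9 -1.7] roll 0.3
t 2.45 pos [471.3   5.2 106.6] rot [3.1416e+00 1.7000e-03 4.2000e-03] w 85.4 F [ 0.2  0.5 -0.7]
shift [0.1 1.2 0.6] roll 0.2
```

View pics/w4.png

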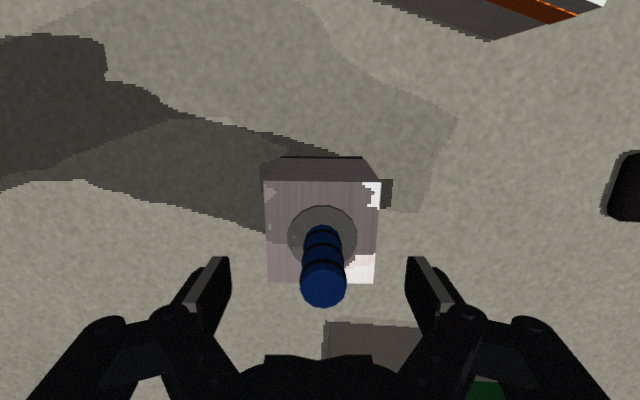

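View pics/s4.png

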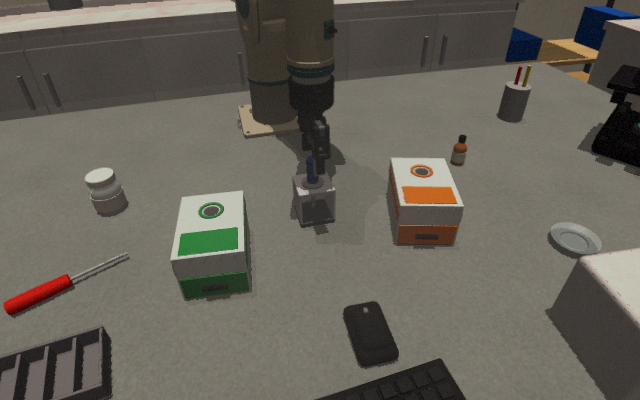

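The handle (323,270) sits between the pads (220 and 415) in the wrist view, and the scene view agrees, so I'll close the gripper.

Emit:
send_rows --pt "60 0 1 0.5 0" --pt "35 0 1 0.5 0" --pt "10 0 1 0.5 0" --pt "5 0 1 0.5 0" --pt "5 0 1 0.5 0"

```text
clock: 2.95
eef_pos: [471.8, 4.2, 106.7]
tool_rot: [-3.141, 0.001, 0.004]
force: [-0.7, 0.6, 4.8]
width: 19.9
```

Emit:
send_rows --pt "5 0 0 0 0" --pt "5 0 0 0 0" --pt "5 0 0 0 0"

```text
clock: 3.25
eef_pos: [471.8, 4.2, 106.7]
tool_rot: [-3.141, 0.001, 0.004]
force: [0.4, 0.7, 1.5]
width: 19.8
```

```bash
python3 -c "
from h import *
go(471.5,4,206,0)
snap('wrist','w5.png')"
```

```text
t 3.25 pos [471.8   4.2 106.7] rot [-3.1413e+00  5.0000e-04  4.1000e-03] w 19.8 F [0.4 0.7 1.5]
shift [ -0.4   0.2 -99.3] roll 0.2
```

View pics/w5.png

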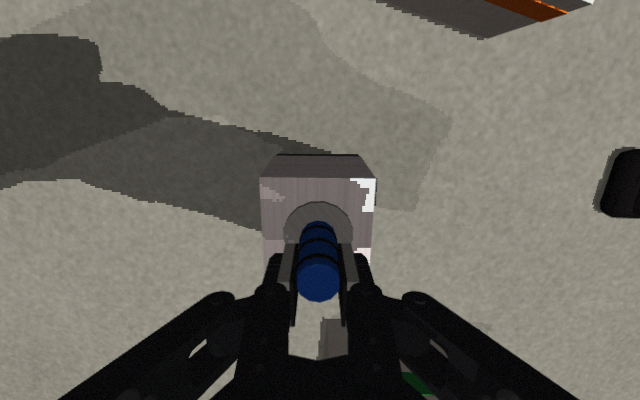

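The pin is held (opening 19.8 mm) and the handle is centred between the pads at (318,280). Now I'll lift it.

Emit:
send_rows --pt "5 0 0 -10 0" --pt "5 0 0 -30 0" --pt "5 0 0 -60 0" --pt "5 0 0 -90 0" --pt "5 0 0 -110 0"

```text
clock: 3.8
eef_pos: [472.4, 3.9, 219.1]
tool_rot: [-3.141, -0.002, 0.004]
force: [2.3, 0.4, -1.3]
width: 19.8
```

```bash
python3 -c "
from h import *
go(528.2,-190,217,0)
snap('scene','s6.png')
snap('wrist','w6.png')
go(528.2,-190,217,0)"
```

```text
t 3.8 pos [472.4   3.9 219.1] rot [-3.1412e+00 -1.6000e-03  3.7000e-03] w 19.8 F [ 2.3  0.4 -1.3]
shift [ 55.1 194.1   2.1] roll 0.2
t 3.9 pos [473.7   4.  219.6] rot [-3.1407 -0.0054  0.004 ] w 19.8 F [ 0.2 -0.6 -0.8]
shift [ 53.7 194.2   2.7] roll 0.2
```

View pics/s6.png

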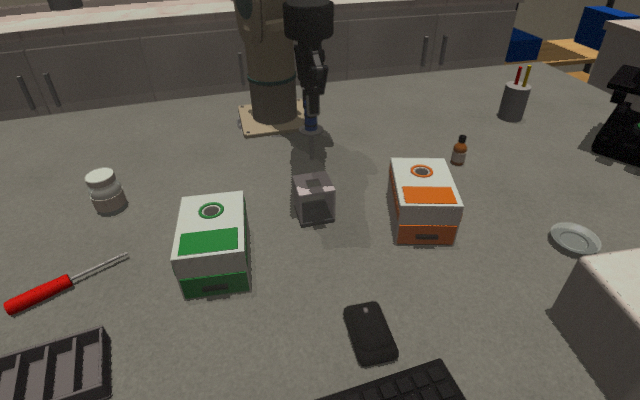

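View pics/w6.png

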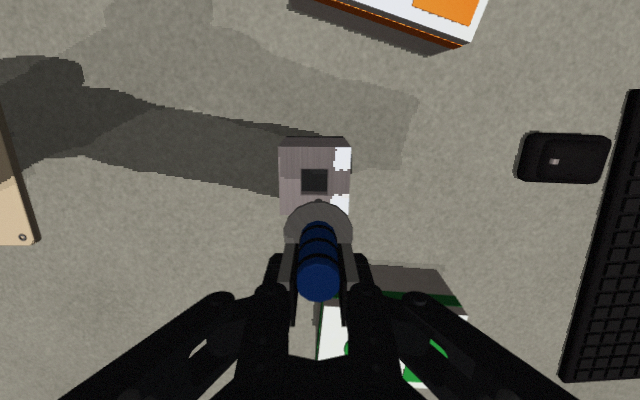

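The pin is up and vertical, with the collar as low under the fingers as before. The empty square hole shows at (314,180). Next I'll carry it to the green hole.

Emit:
send_rows --pt "5 10 35 0 0" --pt "5 21 75 0 0" --pt "5 32 115 0 0" --pt "5 43 155 0 0" --pt "5 50 180 0 0"

```text
clock: 4.4
eef_pos: [524.0, -179.4, 219.2]
tool_rot: [3.141, -0.004, 0.001]
force: [-0.6, -1.0, -0.7]
width: 19.8
```

Emit:
send_rows --pt "5 2 9 0 0" --pt "5 2 9 0 0" --pt "5 2 9 0 0"

```text
clock: 4.7
eef_pos: [525.4, -186.5, 218.6]
tool_rot: [-3.14, -0.003, 0.002]
force: [0.0, 0.9, -1.1]
width: 19.5
```

```bash
python3 -c "
from h import *
go(528.2,-190,217,0)
snap('top','t7.png')
snap('scene','s7.png')
snap('wrist','w7.png')
go(528.2,-190,217,0)"
```

```text
t 4.7 pos [ 525.4 -186.5  218.6] rot [-3.1403e+00 -2.8000e-03  2.0000e-03] w 19.5 F [ 0.   0.9 -1.1]
shift [2.8 3.5 1.6] roll 0.1
t 4.85 pos [ 526.  -186.2  219.1] rot [-3.1409 -0.004   0.0036] w 20.0 F [ 0.1 -0.2 -0.7]
shift [2.2 3.8 2.1] roll 0.2
```

View pics/s7.png

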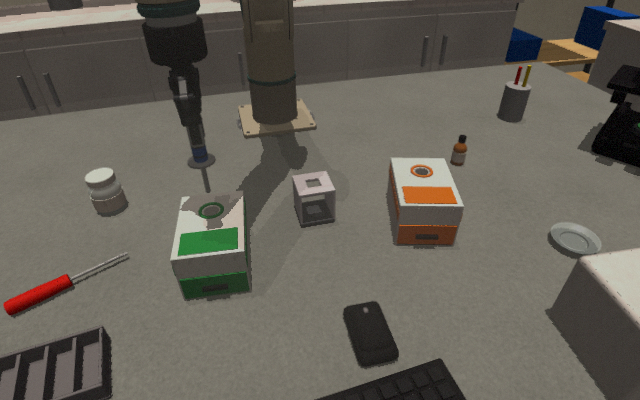

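View pics/w7.png

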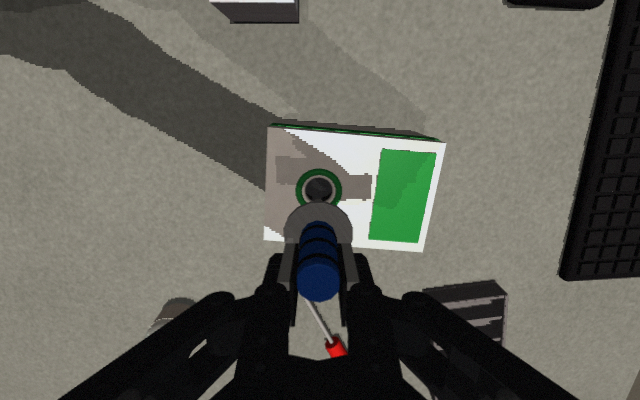

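View pics/t7.png

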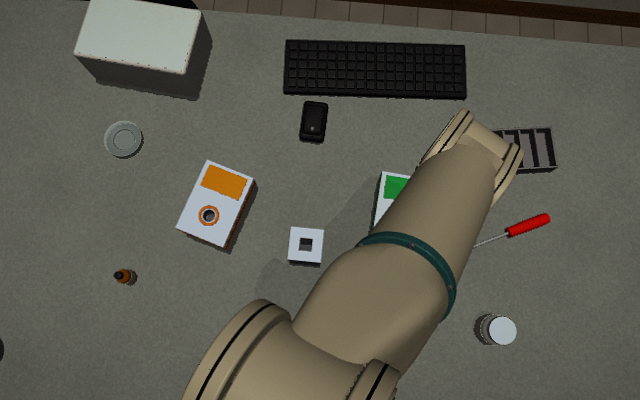

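In the wrist view the green ring is clear of the pin at about (318,189). In the scene view the rod hangs from the collar (201,160) down to about (208,193), close to the ring at (211,210). I'll measure the ring from the wrist.

```bash
python3 w.py w8.png; python3 -c "
from h import *
go(527.5,-189.5,190,0)
s=ctrl.camera_params('scene')
im=cv2.imread('pics/s7.png')[140:230,160:260]; cv2.imwrite('pics/zs7.png',cv2.resize(im,None,fx=6,fy=6,interpolation=cv2.INTER_CUBIC))
t=cv2.imread('pics/top0.png')
"
```

```text
green False 421.5 [318.2 189.9] [39.9 41.9] [ 526.2 -188.3   95. ] bbox (296, 168, 46, 37)
green False 4607.0 [400.9 193.9] [ 58.5 111.2] [ 604.1 -192.1   95. ] bbox (368, 149, 68, 94)
blue False 1508.0 [317.8 279. ] [43.6 44.1] [ 525.9 -257.9  136. ] bbox (296, 257, 44, 45)
blue False 375.5 [317.6 252. ] [22.1 36.3] [ 525.6 -231.2  136. ] bbox (299, 241, 39, 20)
blue False 264.0 [317.7 246. ] [34.1 34.7] [ 525.7 -225.5  136. ] bbox (299, 228, 38, 19)
blue False 63.0 [318.9 187.7] [44.9 69.1] [ 526.5 -174.   136. ] bbox (303, 221, 31, 11)
t 4.9 pos [ 526.1 -186.5  219.2] rot [-3.1412 -0.0043  0.0034] w 19.8 F [-0.7  0.4 -0.6]
shift [ 1.3  3.  29.2] roll 0.2
```

View pics/zs7.png

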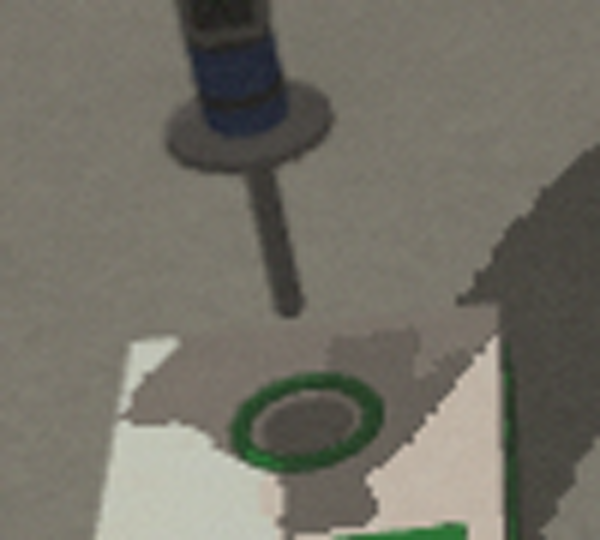

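```bash
python3 -c "
from h import *
s=ctrl.camera_params('scene')
print(plane(s,160+290/6-.4,140+309/6-.4,133),plane(s,160+249/6-.4,140+125/6-.4,196.4))
"
```

```text
[ 526.13812137 -187.9485796   133.        ] [ 532.69942508 -187.22586291  196.4       ]
```

Emit:
send_rows --pt "5 1.5 3 0 0" --pt "5 1.5 3 10 0" --pt "5 1.5 3 25 0" --pt "5 1.5 3 40 0" --pt "5 1.5 3 55 0"

```text
clock: 5.4
eef_pos: [527.6, -189.2, 163.0]
tool_rot: [-3.141, -0.004, 0.004]
force: [0.2, 0.1, -0.4]
width: 19.9
```

```bash
python3 -c "
from h import *
snap('scene','s9.png')
go(527.5,-189.5,130,0)
im=cv2.imread('pics/s9.png')[120:300,120:320]; cv2.imwrite('pics/zs9.png',cv2.resize(im,None,fx=3,fy=3,interpolation=cv2.INTER_CUBIC))
"
```

```text
t 5.45 pos [ 526.1 -188.5  160.7] rot [-3.1398e+00  2.0000e-04  3.7000e-03] w 19.6 F [-0.   0.  -2.6]
shift [ 1.4  1.  30.7] roll 0.2
```

View pics/zs9.png

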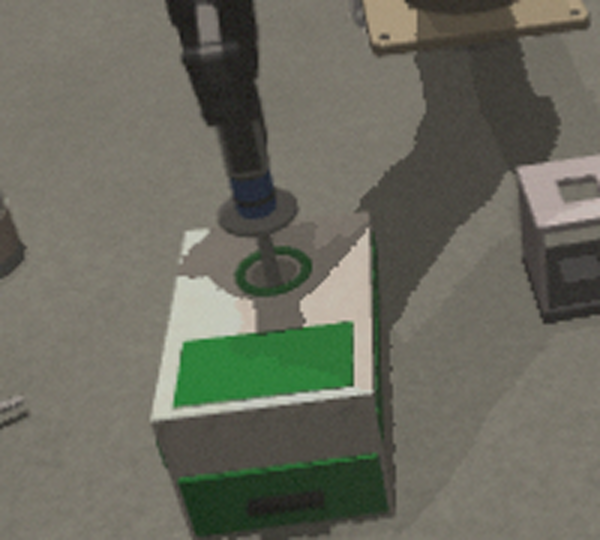

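The rod has entered the green ring near its centre, at crop (270,275). I'll push down slowly.

Emit:
send_rows --pt "5 1 1 8 0" --pt "5 1 1 15 0" --pt "5 1 1 21 0" --pt "5 1 1 27 0" --pt "5 1 1 31 0"

```text
clock: 5.95
eef_pos: [527.4, -189.6, 129.7]
tool_rot: [-3.14, -0.0, 0.004]
force: [-0.4, 0.5, 4.7]
width: 20.0
```

Emit:
send_rows --pt "5 0 0 0 0" --pt "5 0 0 0 0"

```text
clock: 6.15
eef_pos: [527.3, -189.7, 130.0]
tool_rot: [-3.14, -0.001, 0.004]
force: [-0.7, -0.6, 4.3]
width: 19.8
```

```bash
python3 -c "
from h import *
snap('scene','s10.png')
go(527.5,-189.5,130,0)
im=cv2.imread('pics/s10.png')[120:300,120:320]; cv2.imwrite('pics/zs10.png',cv2.resize(im,None,fx=3,fy=3,interpolation=cv2.INTER_CUBIC))
"
```

```text
t 6.2 pos [ 527.3 -189.7  130. ] rot [-3.14e+00 -6.00e-04  3.60e-03] w 19.8 F [-1.4  1.2  3.6]
shift [ 0.2 -0.2  0. ] roll 0.2
```

View pics/zs10.png

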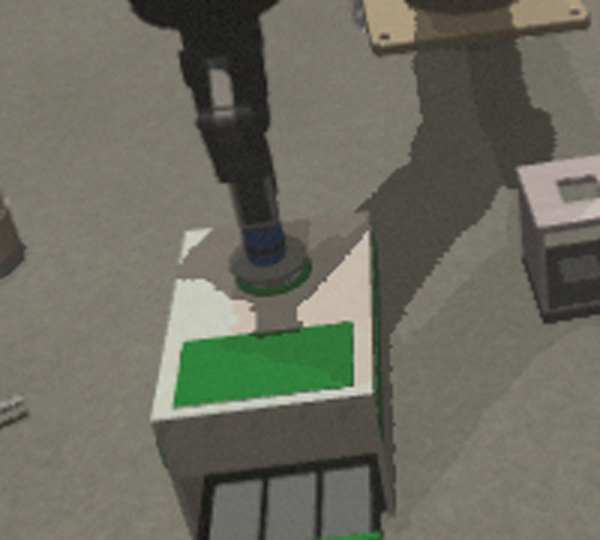

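The tray is springing out. I'll hold briefly so it can come out all the way, then check.

Emit:
send_rows --pt "5 0 0 0 0" --pt "5 0 0 0 0" --pt "5 0 0 0 0" --pt "5 0 0 0 0" --pt "5 0 0 0 0"

```text
clock: 6.7
eef_pos: [527.4, -189.7, 130.0]
tool_rot: [-3.14, -0.001, 0.004]
force: [-1.2, 0.5, 4.0]
width: 20.1
```

```bash
python3 -c "
from h import *
snap('scene','s11.png')
go(527.5,-189.5,219,0)
"
```

```text
t 6.75 pos [ 527.3 -189.7  130. ] rot [-3.14e+00 -6.00e-04  3.60e-03] w 19.9 F [-1.2  0.8  4.1]
shift [  0.2  -0.3 -89. ] roll 0.2
```

View pics/s11.png

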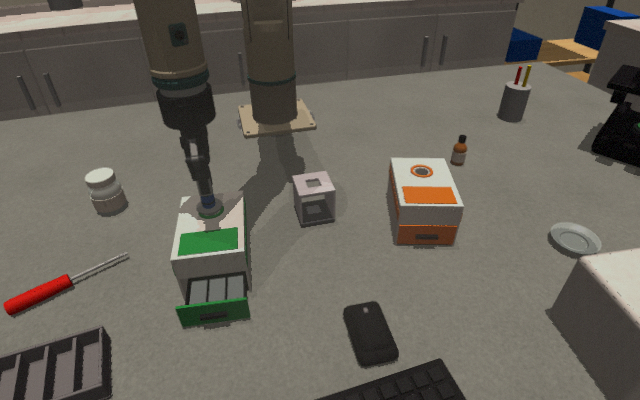

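The green tray is out, its front at about (213,312), and the orange tray is shut. Lifting.

Emit:
send_rows --pt "5 0 0 -10 0" --pt "5 0 0 -30 0" --pt "5 0 0 -55 0" --pt "5 0 0 -80 0" --pt "5 0 0 -92 0"

```text
clock: 7.25
eef_pos: [528.4, -190.3, 224.3]
tool_rot: [-3.141, -0.004, 0.004]
force: [0.6, -0.1, -0.5]
width: 19.9
```

Emit:
send_rows --pt "5 0 0 0 0"

```text
clock: 7.35
eef_pos: [529.4, -190.5, 225.7]
tool_rot: [3.141, -0.007, 0.004]
force: [-0.4, -0.4, -1.2]
width: 20.0
```

```bash
python3 -c "
from h import *
go(471.8,4.2,219,0)
"
```

```text
t 7.35 pos [ 529.4 -190.5  225.7] rot [ 3.1411 -0.0071  0.0039] w 20.0 F [-0.4 -0.4 -1.2]
shift [ -56.9 -195.     6.2] roll 0.2
```

Emit:
send_rows --pt "5 -11 -37 0 0" --pt "5 -23 -78 0 0" --pt "5 -35 -120 0 0" --pt "5 -46 -160 0 0" --pt "5 -54 -187 0 0"

```text
clock: 7.85
eef_pos: [472.9, -0.5, 224.0]
tool_rot: [-3.141, -0.004, 0.007]
force: [0.4, 0.2, -0.8]
width: 20.1
```

Emit:
send_rows --pt "5 -2 -7 1 0" --pt "5 -2 -7 1 0" --pt "5 -2 -7 1 0" --pt "5 -2 -7 1 0"

```text
clock: 8.25
eef_pos: [471.3, 4.6, 222.9]
tool_rot: [3.141, -0.005, 0.004]
force: [0.9, 0.1, -0.6]
width: 19.7
```

```bash
python3 -c "
from h import *
go(471.8,4.2,107,0)
p=ctrl.camera_params('wrist');im=snap('wrist','w12.png');np.save('p12.npy',p['cam_to_world'])
cv2.imwrite('pics/zw12.png',cv2.resize(im[120:260,250:380],None,fx=4,fy=4,interpolation=cv2.INTER_CUBIC)[:,:,::-1])
im=snap('scene','s12.png')
cv2.imwrite('pics/zs12.png',cv2.resize(im[110:230,260:360],None,fx=5,fy=5,interpolation=cv2.INTER_CUBIC)[:,:,::-1])
go(471.8,4.2,107,0)
"
```

```text
t 8.25 pos [471.3   4.6 222.9] rot [ 3.1411 -0.0048  0.0039] w 19.7 F [ 0.9  0.1 -0.6]
shift [-1.000e-01  3.000e-01  1.159e+02] roll 0.2
t 8.35 pos [471.2   4.9 222.9] rot [ 3.1416 -0.0046  0.0041] w 20.0 F [-0.4  0.6 -1.1]
shift [1.000e-01 7.000e-01 1.159e+02] roll 0.2
```

View pics/zw12.png

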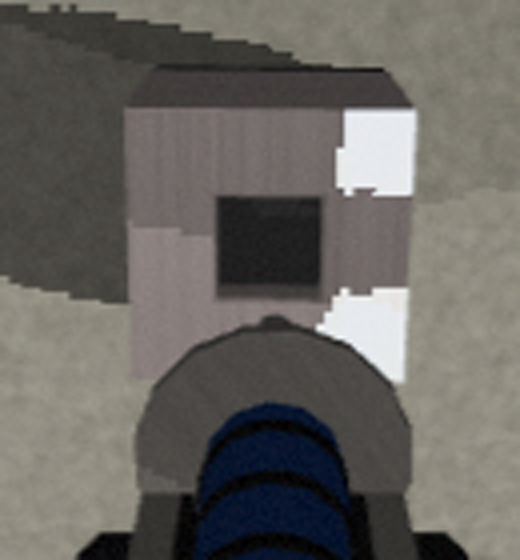

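View pics/zs12.png

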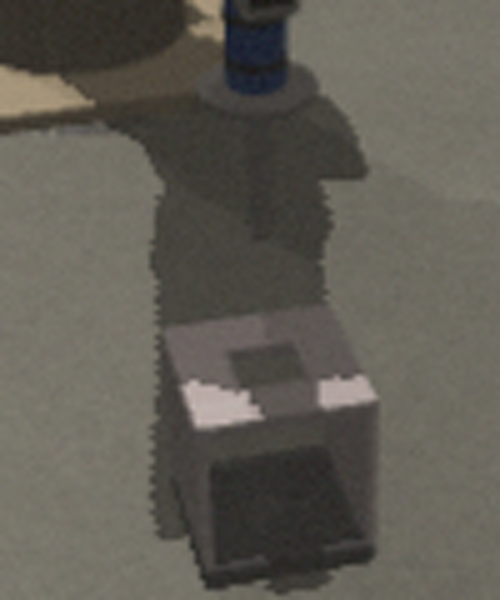

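```bash
python3 -c "
from h import *
p=ctrl.camera_params('wrist');p['cam_to_world']=np.load('p12.npy')
t=ctrl.camera_params('scene')
f=lambda a,b,z:plane(p,250+a/4-.4,120+b/4-.4,z)
g=lambda a,b,z:plane(t,260+a/5-.4,110+b/5-.4,z)
print('w hole',f(269,247.5,80),'tip',f(274,334,136))
print('s hole',g(266,365,80),'tip',g(259,236,136))
"
```

```text
w hole [470.44848556   5.19654665  80.        ] tip [471.33523426   2.35238077 136.        ]
s hole [474.35461816   3.11015049  80.        ] tip [470.88687226   2.66771453 136.        ]
```

The rod tip is over the 26 mm square hole, within 1–3 mm in both views, against a clearance of 9 mm. I'll lower it to the recorded grasp pose.

Emit:
send_rows --pt "5 0.5 0.3 15 0" --pt "5 0.5 0.3 35 0" --pt "5 0.5 0.3 55 0" --pt "5 0.5 0.3 70 0" --pt "5 0.5 0.3 80 0"

```text
clock: 8.85
eef_pos: [471.9, 3.7, 142.0]
tool_rot: [3.141, -0.004, 0.003]
force: [-0.8, 0.1, -0.0]
width: 19.5
```

```bash
python3 -c "
from h import *
go(471.8,4.2,106.7,0)
im=snap('scene','s13.png')
cv2.imwrite('pics/zs13.png',cv2.resize(im[110:230,260:360],None,fx=5,fy=5,interpolation=cv2.INTER_CUBIC)[:,:,::-1])
go(471.8,4.2,106.7,0)
"
```

```text
t 8.85 pos [471.9   3.7 142. ] rot [ 3.1411e+00 -3.7000e-03  2.6000e-03] w 19.5 F [-0.8  0.1 -0. ]
shift [-0.2 -0.5 35.3] roll 0.2
t 8.9 pos [471.3   3.9 141.1] rot [ 3.141e+00 -2.000e-03  2.800e-03] w 20.1 F [ 0.   0.8 -1.9]
shift [ 0.5 -0.3 34.4] roll 0.2
```

View pics/zs13.png

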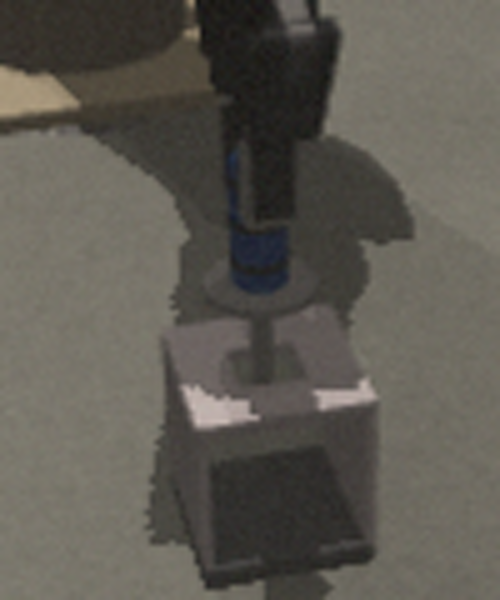

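The rod is in the square hole, near its centre at crop (262,365). Lowering the rest of the way.

Emit:
send_rows --pt "5 0.5 -0.3 10 0" --pt "5 0.5 -0.3 20 0" --pt "5 0.5 -0.3 28 0" --pt "5 0.5 -0.3 32 0" --pt "5 0.5 -0.3 34 0"

```text
clock: 9.4
eef_pos: [471.8, 4.1, 106.7]
tool_rot: [3.141, -0.002, 0.003]
force: [0.4, -0.7, 10.8]
width: 19.7
```

Emit:
send_rows --pt "5 0 0 0 0" --pt "5 0 0 0 0"

```text
clock: 9.6
eef_pos: [472.0, 4.1, 106.9]
tool_rot: [3.141, -0.002, 0.003]
force: [-0.3, -0.4, -1.1]
width: 19.8
```

```bash
python3 -c "
from h import *
go(471.8,4.2,106.7,0)
im=snap('scene','s14.png')
cv2.imwrite('pics/zs14.png',cv2.resize(im[110:230,260:360],None,fx=5,fy=5,interpolation=cv2.INTER_CUBIC)[:,:,::-1])
"
```

```text
t 9.6 pos [472.    4.1 106.9] rot [ 3.141e+00 -2.200e-03  2.900e-03] w 19.8 F [-0.3 -0.4 -1.1]
shift [-0.2 -0.1  0.2] roll 0.2
```

View pics/zs14.png

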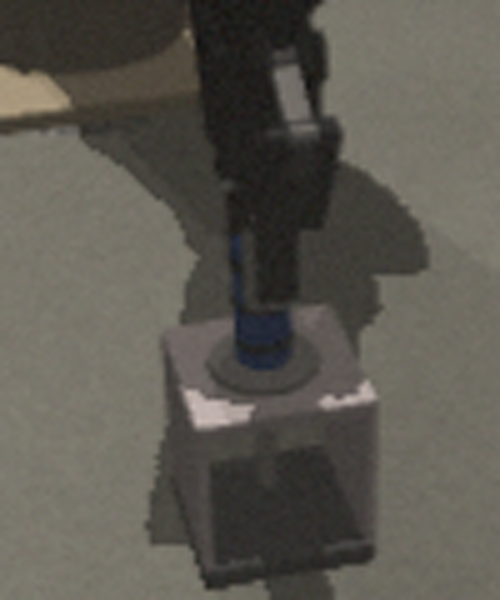

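The collar is seated on the stand (pose 106.9 against 106.7 at the grasp), so I'll open the gripper.

Emit:
send_rows --pt "25 0 0 0.3 0" --pt "40 0 0 0.3 0" --pt "60 0 0 0.3 0" --pt "85 0 0 0.3 0" --pt "85 0 0 0.3 0"

```text
clock: 10.15
eef_pos: [472.0, 4.2, 106.7]
tool_rot: [3.141, -0.002, 0.003]
force: [1.3, 0.7, -0.3]
width: 81.0
```

Emit:
send_rows --pt "85 0 0 0 0" --pt "85 0 0 0 0" --pt "85 0 0 0 0"

```text
clock: 10.45
eef_pos: [472.1, 4.1, 106.7]
tool_rot: [3.141, -0.002, 0.003]
force: [0.3, -0.2, -0.1]
width: 85.0
```

```bash
python3 -c "
from h import *
go(471.8,4.2,106.7,0)
im=snap('wrist','w15.png')
"
```

```text
t 10.45 pos [472.1   4.1 106.7] rot [ 3.141e+00 -2.400e-03  2.900e-03] w 85.0 F [ 0.3 -0.2 -0.1]
shift [-0.3 -0.1 -0. ] roll 0.2
```

View pics/w15.png

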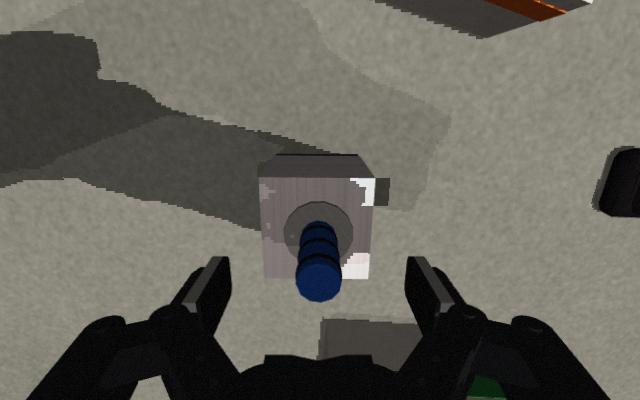

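The fingers are open at (220) and (415), and the pin stands free at (318,265). I'll retreat straight up.

Emit:
send_rows --pt "85 0 0 -15 0" --pt "85 0 0 -45 0" --pt "85 0 0 -85 0" --pt "85 0 0 -120 0" --pt "85 0 0 -150 0"

```text
clock: 11.0
eef_pos: [471.8, 4.1, 258.5]
tool_rot: [3.141, -0.004, 0.003]
force: [0.6, 0.3, -0.1]
width: 84.9
```

Emit:
send_rows --pt "85 0 -40 0 0" --pt "85 0 -80 0 0" --pt "85 0 -120 0 0" --pt "85 0 -120 0 0" --pt "85 0 -120 0 0"

```text
clock: 11.5
eef_pos: [471.1, 124.8, 258.3]
tool_rot: [3.141, -0.003, 0.005]
force: [0.2, -0.2, 0.2]
width: 84.8
```

```bash
python3 -c "
from m import *
go(471.8,4.2,106.7,0)
im=snap('scene','s16.png'); t=snap('top','t16.png')
p=ctrl.camera_params('top')
for nm,lo,hi,z in(('blue',(105,120,50),(125,255,255),136),('orange',(8,150,100),(20,255,255),95),('green',(45,120,40),(80,255,255),40)):
  for c,h in comps(t,lo,hi):
    e=cv2.fitEllipse(c); print(nm,np.round(e[0],1),plane(p,*e[0],z).round(1),cv2.boundingRect(c))
"
```

```text
t 11.5 pos [471.1 124.8 258.3] rot [ 3.1405e+00 -3.1000e-03  5.2000e-03] w 84.8 F [ 0.2 -0.2  0.2]
shift [ -0.4 120.4 151.7] roll 0.3
blue [305.5 240.2] [473.    3.4 136. ] (301, 235, 10, 11)
orange [242.6 183.1] [587.4 149.4  95. ] (239, 178, 8, 11)
green [400.3 225.2] [ 538.  -198.3   40. ] (391, 216, 20, 20)
green [400.3 225.2] [ 538.  -198.3   40. ] (392, 217, 18, 18)
green [405.6 189.4] [ 619.8 -205.4   40. ] (384, 175, 44, 29)
green [407.  157.5] [ 694.2 -204.5   40. ] (384, 153, 47, 10)
```

View pics/s16.png

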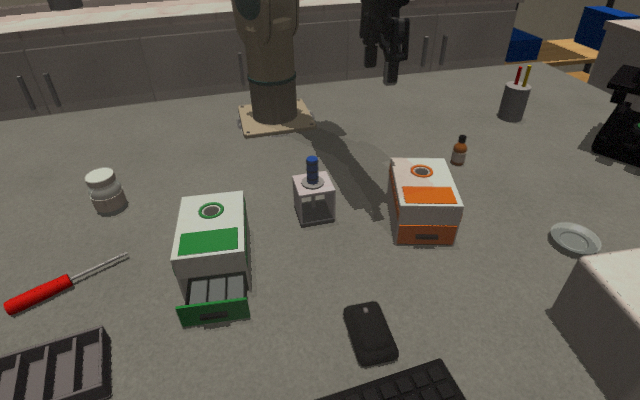

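View pics/t16.png

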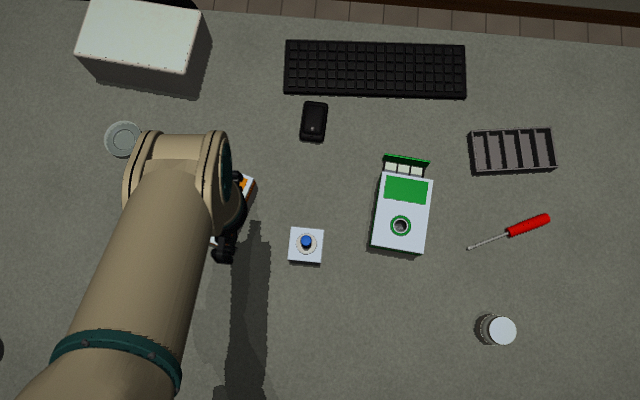

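The pin is back at the same top-view pixel, (305.5,240.2) against (305.5,240.5) at the start. The green tray's front is at x≈694, about 56 mm past the box front, so it is fully out. The orange tray is shut in the scene view.

```bash
python3 -c "
from h import *
print(ctrl.finish_job())"
```

```text
the job is handed in; nothing more can be done
None
```

The green cassette's tray is out, the pin is back upright in its stand, and I handed the job in at about 11.6 s of the 45 s. I took the pin from its stand and pushed its rod about 52 mm down the green-ringed hole, with about 4–5 N measured. I then hung the pin back, let go and backed the arm away.

**Last checks:**
- **Pin:** it hangs upright, and its image in the top view is within 0.3 px of where it was at first.
- **Green tray:** it stands about 56 mm out, which is fully out.
- **Orange tray:** it looks shut in the scene view. The arm covered most of that cassette in the last top view, so I could not check it there.
- **Forces:** the highest reading was about 11 N, as the collar seated in the stand.
- **Camera agreement:** the cameras disagreed by 1–4 mm on the hole positions, within the 9 mm clearance around the rod.

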